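# Change the bars of the clip jig and stroke its advance lever

### The arm

A 6-joint arm with a two-finger parallel gripper is mounted at the origin on a cart in front of the work surface, level with it; the furniture and walls round the work are solid. World frame = base frame: x ahead of the robot, y to its left, z up, the work surface at z = 0. Lengths are in m, angles in rad, forces in N, time in s.
With the tool pointing down it reaches from about 0.35 to 0.875 m from the base axis. Payload 4.2 kg.
Tool frame: the origin (TCP) lies midway between the tips of the shut fingers; the grasp point (between the pads) lies 19 mm behind it (manip.grip_point_offset is the distance from the TCP to the grasp point, in m); z points along the fingers, y is the line along which they close (so a half turn about z gives the same grasp; the last joint's range is limited). The gripper opens to 87 mm and grips with 3 to 60 N. Pads are 19 mm wide; open, the fingers measure 117 mm over their backs; the gripper's body (75 mm by 190 mm) begins 51 mm behind the grasp point.
Start: joints at [-0.856, 0.385, 0.008, 0, -1.194, -0.259], TCP at [0.275, -0.561, 0.199] pointing down, gripper open.
Joint ranges: [-3.14, 3.14], [-1.21, 2.06], [-1.07, 1.41], [-3.16, 2.05], [-2.99, -0.16], [-3.1, 3.1]. Speed limits (rad/s): [2.79, 2.79, 3.14, 3.14, 3.14, 3.14].

### API

Orientations are given as a 3x3 rotation matrix whose columns are the frame's x, y, z axes.
In Python, from bench import manip gives the robot as it stands.
- The arm moves only by the tool arm_command, never from a script. Its argument "steps" is a list that holds one entry, the list of rows, each a list of 7 numbers: the finger opening in cm, from 0 to 8.7, then the shift along the tool's x, y, z in cm, then the turn, a rotation vector about the tool's x, y, z in degrees. A call has 1 to 20 rows; each row shifts and turns the commanded pose from where the row before left it, along the tool's axes as they then stand; what a row does not reach is not made up. A row lasts 1/12 s, in which the tool goes at most 41.7 mm and 7.16 degrees, less where a joint would pass 70% of its speed; a pose out of reach is approached as far as the arm can. A call with a gripper value outside its range is refused whole. The fingers move at their own pace and stop on an object; "force" is the grip in N (left out, the last holds). Time passes only in rows, so rows that do not move let the fingers close. It gives the time, the measured TCP pose, the force, the opening and the grip force at its end, in the units of the state.
- manip.read_state(): the state, without advancing time (a new reading comes with each control period).
- manip.get_image(name): name is "scene" or "top" or "wrist"; returns (picture, depth): 480x640x3 uint8, red, green, blue; 480x640 float32, m along the optical axis (not along the pixel's ray), 0 where there is no reading.
- manip.get_calibration(name): a dict with "camera_matrix" (3x3 intrinsics, pixels), "k1" (the pictures are not rectified: a ray, as slopes to the right and down, at radius r is drawn at 1 + k1 r^2 times it, then the intrinsics apply), "cam_to_world" (4x4, takes a point from camera to world coordinates). Camera axes: x right, y down, z forward; pixel columns grow to the right and rows downward; lengths in m; the calibration is good to about 2 mm. A picture is of the moment at which its call begins: read the wrist's pose just before it. get_calibration takes no time and is no camera call; for the wrist camera it gives the pose at the moment of the call.
- manip.hand_in(): hands the job in; it is judged then, once.
Trained networks look in the newest picture that a camera, given by its name, has taken for a name from the list of things; names that differ only in an ending like _2 or _b are one class to them, and where a whole thing is asked for, a point or a joint stands for the part that bears it (a point fixed in the world has none). Each returns a list of dicts, best first, with "score" (0 to 1); they miss things now and then, are a little off and sometimes report something else, mostly with a low value. They report only what shows in the picture. A call takes as long as a camera call. They do not tell look-alikes from the thing itself.
- manip.recognise(camera, thing): "xyz" ([x, y, z] in m, in world coordinates, good to about 4 mm: the middle of the surface that is visible of it).
The state is a dict: "t": time; "joint_pos": joint angles; "dq": joint speeds; "joint_efforts": joint torques, N m; "ee_pos": TCP position; "ee_rot": TCP orientation; "force": force on the tool from outside, world axes, zero at the start; "moment": the same for the moment, N m; "grip_width": finger opening in m; "finger_force": force on a finger pad.
Only numpy, scipy, OpenCV 4.12 (cv2) and the standard library are available. Lean on these libraries where they do the work, as an engineer would, in place of code of your own. Each camera call takes 0.05 s, during which the arm holds its last target. There are 200 camera calls.

### The job

Refit the printing jig: pull out each worn bar (no steel bands) that is in it and lay it flat on the floor of the wooden tray, and press every steel-banded print bar down into a bay of its own length until its ends have spread the two spring clips and it has snapped in between them, lying level on both saddles. When all that is done, swing the jig's sprung advance lever to its stop and let it spring back to rest. Leave the bowl and the mug standing where they are.

Things in the scene. Friction and masses are not known exactly. Their poses are not given: they have to be found in the camera images.
- jig: Fixed printing jig: plywood base 212 x 262 x 12 mm (x, y, z), four bays side by side 64 mm apart along y, bars lie along its x; lever on a tongue at its +y side. Origin: centre of its underside. Per bay: two wooden saddles near the bar's ends, clear of its middle, tops 20 mm above the table, with flared guide cheeks (gap 35 mm, 41 mm at their tops, 39 mm up), and a clip at each end.
- bay_1 (a point): Seat of the first bay from the jig's -y side, for a long (140 mm) bar: where the bar's centre lies when snapped in, 35 mm above the table; x along the bar, z up. In every bay each end has a sprung steel clip 62 mm high with a nose 48 mm up that juts 7 mm in over the bar's end. A bar pushed down (10 to 20 N) spreads them and they snap onto its upper chamfers.
- bay_2 (a point): Seat of the second bay from the jig's -y side, for a short (100 mm) bar: where the bar's centre lies when snapped in, 35 mm above the table; x along the bar, z up. A long bar does not fit here. A bar that only lies on the noses is 25 to 30 mm too high.
- bay_3 (a point): Seat of the third bay from the jig's -y side, for a long (140 mm) bar: where the bar's centre lies when snapped in, 35 mm above the table; x along the bar, z up. A short bar here lies loose, not held by the clips.
- bay_4 (a point): Seat of the fourth bay from the jig's -y side, for a short (100 mm) bar: where the bar's centre lies when snapped in, 35 mm above the table; x along the bar, z up. 
- long_a: Long print bar: light wood, 30 x 30 mm square, 140 mm long, two dark steel bands, about 87 g. Each end is chamfered 9 mm at 45 degrees on all four sides (long faces 122 mm long, end faces 12 x 12 mm); any long face may be up, either end first. Origin: its centre (15 mm up when on the table); x along its length. May be absent.
- long_b: Long print bar: light wood, 30 x 30 mm square, 140 mm long, two dark steel bands, about 87 g. Each end is chamfered 9 mm at 45 degrees on all four sides (long faces 122 mm long, end faces 12 x 12 mm); any long face may be up, either end first. Origin: its centre (15 mm up when on the table); x along its length. May be absent.
- short_a: Short print bar: light wood, 30 x 30 mm square, 100 mm long, two dark steel bands, about 65 g. Each end is chamfered 9 mm at 45 degrees on all four sides (long faces 82 mm long, end faces 12 x 12 mm); any long face may be up, either end first. Origin: its centre (15 mm up when on the table); x along its length. May be absent.
- short_b: Short print bar: light wood, 30 x 30 mm square, 100 mm long, two dark steel bands, about 65 g. Each end is chamfered 9 mm at 45 degrees on all four sides (long faces 82 mm long, end faces 12 x 12 mm); any long face may be up, either end first. Origin: its centre (15 mm up when on the table); x along its length. May be absent.
- worn_1: Worn long bar: the same wood and shape as a long print bar (140 x 30 x 30 mm, same chamfers, about 87 g) but without steel bands; starts snapped into the jig's first bay. A straight pull up of 10 to 20 N frees it. Origin: its centre; x along its length. May be absent.
- worn_2: Worn long bar: the same wood and shape as a long print bar (140 x 30 x 30 mm, same chamfers, about 87 g) but without steel bands; starts snapped into the jig's third bay. A straight pull up of 10 to 20 N frees it. Origin: its centre; x along its length. May be absent.
- tray: Fixed open wooden tray, 200 x 172 x 35 mm outside (x, y, z), walls and floor 6 mm; room for two long bars side by side along its x. Origin: centre of its underside.
- advance_lever (a joint): Angle of the sprung advance lever, rad: 0 at rest, 1.0 at its stop, growing as the lever turns anticlockwise seen from above (the post moves towards the bays, to the jig's -y). A spring returns it; about 3 N at the post at the stop.
- lever_post (a point): Middle of the grip part of the black upright post (14 mm diameter, from 46 to 90 mm above the table) at the end of the lever's 75 mm arm.
- lever_pivot (a point): On the vertical turning axis of the lever, 40 mm above the table, on top of a round aluminium housing 60 mm across.
- celadon_bowl: Small glazed bowl, 89 x 87 x 47 mm, behind the jig; origin under its centre. Bystander.
- tea_mug: White dotted mug, 78 x 114 x 93 mm, at the right; origin under it. Bystander.
Not all that is in view belongs to the job. Leave any turquoise or white look-alike of the short_a alone.

How it is judged:
By the outcome, as a careful person would: the job done as asked, in the order asked, and still so for the second after the job is handed in, with the robot touching nothing.
Of long_a, long_b, short_a, short_b only 3 to 4 are there at a start; the rules pass over those that are not, and their reading is None.
Of worn_1, worn_2 only 1 to 2 are there at a start; the rules pass over those that are not, and their reading is None.
At some moment in a run one of long_a, long_b, short_a, short_b, worn_1, worn_2 may be knocked a few centimetres aside while the robot is not near it.
Once in a run the grip may slacken for a moment while it holds something.
It also fails if it takes over 200 s, if anything falls off the work surface, if the arm or the gripper's body presses on something with over 40 N, if the wrist force passes 120 N, or if a joint passes its speed limit or range.

## Working session

There is one attempt and no reset: what is moved stays moved. The work goes in short steps, Python scripts to look and compute and a tool call to move; the robot and the scene stay as the last step left them, time stands still between calls to the robot, and variables do not carry over. Pictures are saved under pics/ and viewed, at most 14 in all, crops included, and the job is handed in when it is done.

Besides the shell and the picture viewer there is one more tool, called after "Emit:" as name(argument=value, ...) on one line, values as JSON. arm_command: Moves the arm, as the interface text tells. Its arguments: {"type":"object","properties":{"steps":{"type":"array","items":{"type":"array","items":{"type":"array","items":{"type":"number"}}}},"force":{"type":"number"}},"required":["steps"]}

```bash
mkdir -p pics; ls
cat > h.py <<'E'
import numpy as np, cv2
from bench import manip
def save(cam,name):
    im,d=manip.get_image(cam); cv2.imwrite('pics/'+name+'.png',im[:,:,::-1]); return im,d,manip.get_calibration(cam)
def px2w(c,d,u,v,z=None):
    """world point of pixel; by depth, or on plane z"""
    K=np.array(c['camera_matrix']);T=np.array(c['cam_to_world'])
    p=np.array([(u-K[0,2])/K[0,0],(v-K[1,2])/K[1,1]]);q=p.copy()
    for _ in range(10): q=p/(1+c['k1']*(q@q))
    r=np.array([q[0],q[1],1.])
    if z is None: return T[:3,:3]@(r*d[int(v),int(u)])+T[:3,3]
    R=T[:3,:3]@r; return T[:3,3]+R*(z-T[2,3])/R[2]
def cloud(c,d):
    K=np.array(c['camera_matrix']);T=np.array(c['cam_to_world'])
    v,u=np.mgrid[:480,:640]
    p=np.stack([(u-K[0,2])/K[0,0],(v-K[1,2])/K[1,1]],-1);q=p.copy()
    for _ in range(10): q=p/(1+c['k1']*(q**2).sum(-1,keepdims=True))
    P=np.concatenate([q,np.ones((480,640,1))],-1)*d[...,None]
    return P@T[:3,:3].T+T[:3,3]
E
python3 - <<'E'
from h import *
for cam in ['top','scene']:
    im,d,c=save(cam,cam+'0')
    print(cam,np.round(c['cam_to_world'],3).tolist())
    for t in ['jig','long_a','short_a','worn_1','tray','lever_post','lever_pivot','celadon_bowl','tea_mug']:
        print(t,[(round(r['score'],2),np.round(r['xyz'],3).tolist()) for r in manip.recognise(cam,t)][:6])
s=manip.read_state();print(s['t'],s['ee_pos'],np.round(s['ee_rot'],3).tolist(),s['force'])
E
```

```text
pics
top [[0.023, -0.981, 0.192, 0.25], [-1.0, -0.021, 0.013, -0.033], [-0.009, -0.192, -0.981, 1.598], [0.0, 0.0, 0.0, 1.0]]
jig [(0.66, [0.574, 0.184, 0.012])]
long_a [(0.86, [0.626, -0.066, 0.031]), (0.21, [0.545, 0.343, 0.048])]
short_a [(0.98, [0.359, 0.304, 0.032]), (0.85, [0.45, -0.068, 0.031]), (0.6, [0.589, -0.191, 0.032]), (0.57, [0.458, -0.212, 0.031])]
worn_1 [(0.85, [0.576, 0.055, 0.048])]
tray [(0.86, [0.528, -0.359, 0.007])]
lever_post [(0.48, [0.548, 0.346, 0.049])]
lever_pivot [(0.81, [0.569, 0.18, 0.01])]
celadon_bowl [(0.87, [0.759, 0.045, 0.022]), (0.25, [0.449, -0.07, 0.031])]
tea_mug [(0.91, [0.355, -0.394, 0.046])]
scene [[-0.802, -0.433, 0.413, 0.01], [-0.598, 0.59, -0.543, 0.714], [-0.008, -0.682, -0.731, 1.095], [0.0, 0.0, 0.0, 1.0]]
jig [(0.92, [0.564, 0.205, 0.011])]
long_a [(0.85, [0.627, -0.06, 0.03])]
short_a [(0.69, [0.443, -0.057, 0.03]), (0.61, [0.361, 0.31, 0.027]), (0.54, [0.455, -0.197, 0.032]), (0.5, [0.585, -0.176, 0.027])]
worn_1 [(0.72, [0.571, 0.063, 0.048])]
tray [(0.79, [0.528, -0.365, 0.008])]
lever_post [(0.55, [0.544, 0.346, 0.048])]
lever_pivot [(0.95, [0.561, 0.204, 0.014]), (0.22, [0.343, -0.378, 0.056])]
celadon_bowl [(0.85, [0.756, 0.042, 0.022]), (0.3, [0.544, 0.346, 0.047])]
tea_mug [(0.85, [0.344, -0.374, 0.058]), (0.39, [0.529, -0.361, 0.004]), (0.16, [0.546, 0.344, 0.048])]
1.0 [ 0.27515342 -0.56115712  0.19927699] [[-0.898, -0.44, 0.0], [-0.44, 0.898, -0.0], [-0.0, -0.0, -1.0]] [ 0.38334554 -0.05418871  0.87858657]
```

View pics/top0.png

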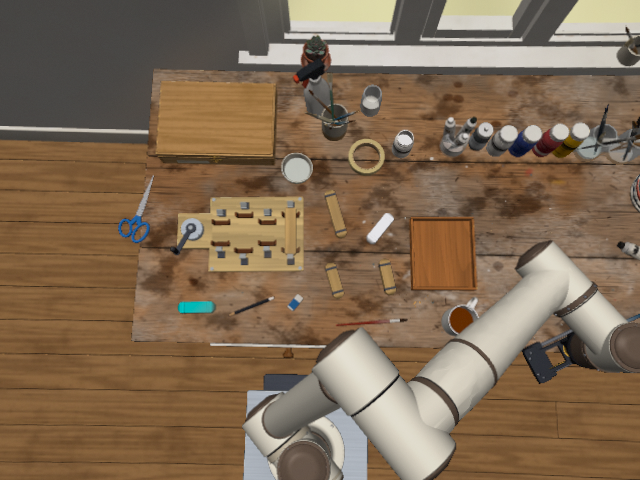

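View pics/scene0.png

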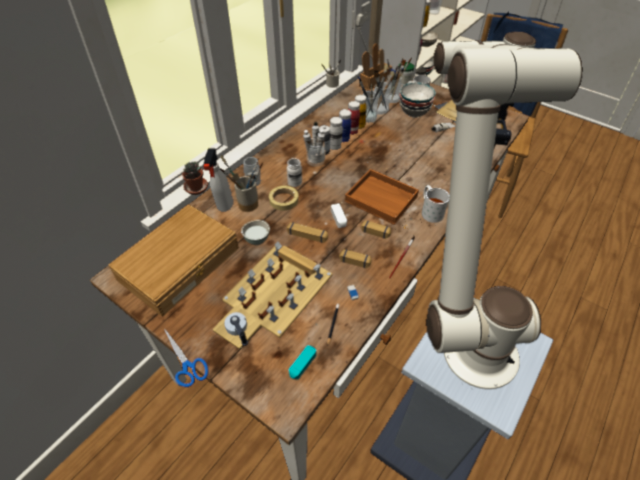

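The top view shows one unbanded worn bar in bay 1 (291,230); bays 2–4 are empty. Candidates for the short bar are the banded bars at (335,280) and (388,277), the white look-alike at (380,228) and the turquoise one at (196,308). The only long banded bar is at (336,214). I choose the banded ones and will measure them with a close crop.

```bash
cat >> h.py <<'E'
def rect(P,m):
    """largest blob of mask m -> centre, long side, short side, yaw of long axis (deg), mean z"""
    n,l,st,_=cv2.connectedComponentsWithStats(m.astype(np.uint8))
    if n<2: return None
    k=1+np.argmax(st[1:,4]); q=P[l==k]
    (c,(w,h),a)=cv2.minAreaRect((q[:,:2]*1000).astype(np.float32))
    if w<h: w,h,a=h,w,a+90
    return np.round(c,1),round(w,1),round(h,1),round((a+90)%180-90,1),round(float(np.median(q[:,2])),4),len(q)
def bars(cam,name,seeds,r=.09,zl=(.022,.036)):
    im,d,c=save(cam,name);P=cloud(c,d)
    for s in seeds:
        m=(np.hypot(P[...,0]-s[0],P[...,1]-s[1])<r)&(P[...,2]>zl[0])&(P[...,2]<zl[1])&(d>0)
        print(s,rect(P,m))
    return im,d,c,P
E
python3 - <<'E'
from h import *
im,d,c,P=bars('top','top1',[(.626,-.066),(.45,-.068),(.458,-.212)],.085)
for nm,s,r,z in [('worn',(.576,.055),.09,(.044,.056)),('jig',(.576,.15),.25,(.006,.017)),('tray',(.528,-.36),.2,(.028,.042)),('floor',(.528,-.36),.2,(.002,.012)),('post',(.545,.345),.06,(.08,.1)),('housing',(.56,.3),.1,(.034,.044)),('lever',(.56,.3),.1,(.045,.1))]:
    m=(np.hypot(P[...,0]-s[0],P[...,1]-s[1])<r)&(P[...,2]>z[0])&(P[...,2]<z[1])&(d>0);print(nm,rect(P,m))
m=(np.hypot(P[...,0]-.576,P[...,1]-.15)<.2)&(P[...,2]>.055)&(P[...,2]<.075)
n,l,st,ce=cv2.connectedComponentsWithStats(m.astype(np.uint8))
for k in range(1,n):
    if st[k,4]>5: print('clip',np.round(P[l==k].mean(0),3),st[k,4])
cv2.imwrite('pics/crop1.png',cv2.resize(im[185:325,165:405,::-1],None,fx=3.3,fy=3.3,interpolation=cv2.INTER_CUBIC))
E
```

```text
(0.626, -0.066) (array([632.2, -67.2]), 137.4, 30.6, 17.3, 0.0296, 475)
(0.45, -0.068) (array([444.8, -67.5]), 97.8, 30.4, 17.1, 0.0291, 358)
(0.458, -0.212) (array([ 458.7, -210.2]), 98.1, 30.4, 12.8, 0.0292, 364)
worn (array([575.8,  56.2]), 154.3, 27.8, 1.8, 0.0502, 505)
jig (array([569.5, 196.4]), 357.1, 220.9, -87.7, 0.0116, 5392)
tray (array([ 524.8, -361. ]), 201.0, 175.3, 1.3, 0.0343, 623)
floor (array([ 528.7, -363.2]), 188.5, 156.5, 1.2, 0.0064, 3092)
post (array([511.4, 361.8]), 12.1, 11.5, 49.0, 0.0875, 25)
housing (array([578.2, 328.6]), 56.9, 55.2, 5.6, 0.0381, 209)
lever (array([547.5, 345.4]), 94.9, 29.0, -31.2, 0.0491, 192)
clip [0.774 0.142 0.066] 27
clip [0.651 0.057 0.06 ] 24
clip [0.645 0.185 0.061] 21
clip [0.624 0.251 0.06 ] 26
clip [0.626 0.121 0.06 ] 21
clip [0.517 0.246 0.06 ] 20
clip [0.522 0.117 0.06 ] 25
clip [0.5   0.18  0.061] 18
clip [0.5   0.054 0.061] 21
```

View pics/crop1.png

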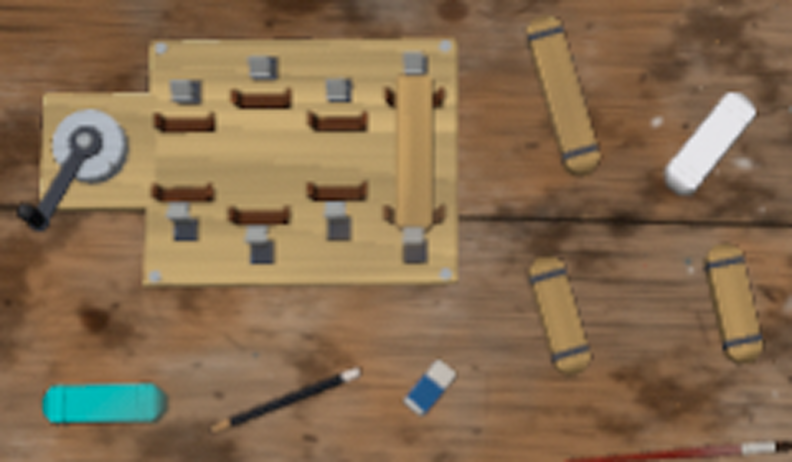

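Measurements agree with the picture. The crop confirms two dark bands on the bars at crop (563,95), (560,315) and (735,303), and none on the bar in bay 1 at (415,150). Next I move above the worn bar.

Emit:
arm_command(steps=[[[6,0,0,-2,0,0,6],[6,0,0,-2,0,0,6],[6,0,0,-2,0,0,6],[6,0,0,-2,0,0,6],[6,-2,3.8,0,0,0,0],[6,-2,3.8,0,0,0,0],[6,-2,3.8,0,0,0,0],[6,-2,3.8,0,0,0,0],[6,-2,3.8,0,0,0,0],[6,-2,3.8,0,0,0,0],[6,-2,3.8,0,0,0,0],[6,-2,3.8,0,0,0,0],[6,-2,3.8,0,0,0,0],[6,-2,3.8,0,0,0,0],[6,-2,3.8,0,0,0,0],[6,-2,3.8,0,0,0,0],[6,-2,3.8,0,0,0,0],[6,-2,3.8,0,0,0,0],[6,-2,3.8,0,0,0,0],[6,-2,3.5,0,0,0,0]]])

```text
t: 2.72
ee_pos: [0.5647, 0.0402, 0.2796]
ee_rot: [[-0.999, -0.038, 0.001], [-0.038, 0.999, 0.0], [-0.001, 0.0, -1.0]]
force: [0.4, -0.5, 0.3]
grip_width: 0.0599
finger_force: 0.0
```

```bash
cat >> h.py <<'E'
def go(*targets):
    """print shifts (cm, in tool axes with the yaw of each target) to reach (x,y,z,yawdeg) targets in turn"""
    s=manip.read_state();p=np.array(s['ee_pos']);R=np.array(s['ee_rot'])
    yaw=np.degrees(np.arctan2(-R[0,1],R[1,1]))
    print('t',round(s['t'],2),'p',np.round(p,4),'yaw',round(yaw,2),'tilt',np.round(R[:2,2],4),'w',round(s['grip_width'],4),'F',np.round(s['force'],1),'ff',s['finger_force'],'q',np.round(s['joint_pos'],2))
    for x,y,z,w in targets:
        a=np.radians(w);Rt=np.array([[-np.cos(a),-np.sin(a),0],[-np.sin(a),np.cos(a),0],[0,0,-1]]).T
        print('turn',round(yaw-w,2),'shift',np.round(100*(Rt.T@(np.array([x,y,z])-p)),2)) 
        p=np.array([x,y,z]);yaw=w
E
sed -i 's/\]\]).T$/]]).T/' h.py
python3 - <<'E'
from h import *
a=np.radians(2);print(np.array([[-np.cos(a),-np.sin(a),0],[-np.sin(a),np.cos(a),0],[0,0,-1]])) # rows = tool axes
go((.575,.056,.28,2))
im,d,c,P=bars('wrist','wr1',[(.576,.055)],.1,(.044,.056))
m=(np.hypot(P[...,0]-.576,P[...,1]-.15)<.2)&(P[...,2]>.056)&(P[...,2]<.072)
n,l,st,ce=cv2.connectedComponentsWithStats(m.astype(np.uint8))
for k in range(1,n):
    if st[k,4]>60: print('clip',np.round(P[l==k].mean(0),4),st[k,4])
E
```

```text
[[-0.99939083 -0.0348995   0.        ]
 [-0.0348995   0.99939083  0.        ]
 [ 0.          0.         -1.        ]]
t 2.72 p [0.5647 0.0402 0.2796] yaw 2.16 tilt [0.0007 0.0002] w 0.0599 F [ 0.4 -0.5  0.3] ff 0.0 q [ 0.36  0.24 -0.    0.   -1.33 -1.89]
turn 0.16 shift [-1.09  1.54 -0.04]
(0.576, 0.055) (array([579.1,  63.6]), 148.6, 30.0, 2.1, 0.0484, 2527)
clip [0.5024 0.0608 0.0593] 86
clip [0.5006 0.1885 0.0593] 97
clip [0.5225 0.1251 0.0597] 77
clip [0.5183 0.2531 0.0596] 82
clip [0.6306 0.1288 0.0591] 89
clip [0.655  0.0662 0.0592] 87
clip [0.6483 0.1938 0.0594] 90
```

View pics/wr1.png

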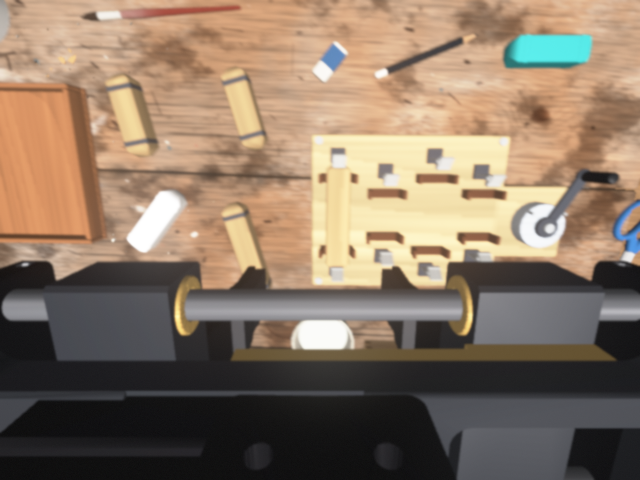

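The wrist view shows the worn bar at (338,215) with clips at both ends; the wrist was still moving during the picture, so I measure again.

```bash
cat > m.py <<'E'
from h import *
def meas(cam):
    im,d,c,P=bars(cam,'tmp_'+cam,[(.576,.055)],.1,(.044,.056))
    m=(np.hypot(P[...,0]-.576,P[...,1]-.15)<.18)&(P[...,2]>.056)&(P[...,2]<.072)
    n,l,st,ce=cv2.connectedComponentsWithStats(m.astype(np.uint8))
    for k in range(1,n):
        if st[k,4]>15: print('clip',np.round(P[l==k].mean(0),4),st[k,4])
    for s in [(.632,-.067),(.445,-.067),(.459,-.21)]:
        m=(np.hypot(P[...,0]-s[0],P[...,1]-s[1])<.085)&(P[...,2]>.022)&(P[...,2]<.036)&(d>0);print(rect(P,m))
E
python3 - <<'E'
from m import *
meas('wrist');meas('scene')
go((.576,.057,.2,2))
E
```

```text
(0.576, 0.055) (array([570.5,  55.4]), 150.1, 30.0, 2.3, 0.0493, 2532)
clip [0.497  0.0531 0.0598] 97
clip [0.4947 0.1806 0.0602] 97
clip [0.5169 0.1172 0.0601] 88
clip [0.5129 0.2447 0.06  ] 96
clip [0.6241 0.1209 0.0596] 90
clip [0.619  0.2479 0.0585] 63
clip [0.6479 0.0571 0.0595] 86
clip [0.6424 0.1849 0.0596] 96
(array([614.1, -72. ]), 106.3, 31.0, 17.0, 0.0292, 1622)
(array([441.7, -68. ]), 98.4, 30.7, 17.3, 0.0297, 2019)
(array([ 455.6, -210.9]), 98.7, 31.5, 13.0, 0.0297, 2127)
(0.576, 0.055) (array([576.4,  57. ]), 155.4, 33.3, 1.8, 0.0494, 398)
clip [0.6514 0.0608 0.0599] 20
clip [0.6282 0.1228 0.0604] 18
clip [0.6222 0.2497 0.0603] 17
(array([633.4, -65.3]), 136.7, 37.5, 16.1, 0.0291, 322)
(array([446.9, -64.9]), 97.1, 34.9, 17.4, 0.0287, 264)
(array([ 458.7, -211. ]), 96.5, 40.8, 10.8, 0.0288, 222)
t 2.87 p [0.565  0.0405 0.2783] yaw 2.33 tilt [-0.0013 -0.0003] w 0.0603 F [ 0.   0.3 -0.1] ff 0.0 q [ 0.36  0.24 -0.   -0.   -1.33 -1.89]
turn 0.33 shift [-1.15  1.61  7.83]
```

Emit:
arm_command(steps=[[[6,-0.96,1.52,0,0,0,0],[6,0,0,4,0,0,0],[6,0,0,4,0,0,0],[6,0,0,4,0,0,0],[6,0,0,4,0,0,0],[6,0,0,4,0,0,0],[6,0,0,2,0,0,0],[6,0,0,1.5,0,0,0],[6,0,0,1,0,0,0],[6,0,0,0.8,0,0,0],[6,0,0,0,0,0,0],[6,0,0,0,0,0,0]]])

```text
t: 3.87
ee_pos: [0.5739, 0.0535, 0.0269]
ee_rot: [[-0.999, -0.037, 0.001], [-0.037, 0.999, 0.0], [-0.001, 0.0, -1.0]]
force: [0.5, 0.3, 0.2]
grip_width: 0.0598
finger_force: 0.0
```

```bash
python3 -c "
from h import *
go((.574,.056,.025,2.2))"
```

```text
t 3.87 p [0.5739 0.0535 0.0269] yaw 2.11 tilt [0.0011 0.0002] w 0.0598 F [0.5 0.3 0.2] ff 0.0 q [ 0.37  0.48 -0.33  0.   -0.76 -1.91]
turn -0.09 shift [-0.02  0.25  0.19]
```

Emit:
arm_command(steps=[[[6,0,0.25,0.1,0,0,0],[5,0,0,0,0,0,0],[2,0,0,0,0,0,0],[2,0,0,0,0,0,0],[2,0,0,0,0,0,0],[2,0,0,0,0,0,0],[2,0,0,0,0,0,0],[2,0,0,0,0,0,0]]], force=10)

```text
t: 4.53
ee_pos: [0.5734, 0.0569, 0.0257]
ee_rot: [[-0.999, -0.037, 0.001], [-0.037, 0.999, 0.001], [-0.001, 0.001, -1.0]]
force: [-1.1, 5.1, 2.2]
grip_width: 0.028
finger_force: 7.9
```

```bash
python3 -c "
from h import *
go((.574,.056,.025,2.2))
print(manip.read_state()['moment'])"
```

```text
t 4.53 p [0.5734 0.0569 0.0257] yaw 2.12 tilt [0.0007 0.0011] w 0.028 F [-1.1  5.1  2.2] ff 7.874620340298861 q [ 0.38  0.48 -0.33 -0.   -0.76 -1.91]
turn -0.08 shift [-0.06 -0.09  0.07]
[1.20158871 0.4968096  0.02717176]
```

Emit:
arm_command(steps=[[[2,0,0.1,0,0,0,0],[2,0,0,0,0,0,0],[2,0,0,0,0,0,0],[2,0,0,0,0,0,0]]], force=50)

```text
t: 4.87
ee_pos: [0.5736, 0.0569, 0.0271]
ee_rot: [[-0.999, -0.038, 0.001], [-0.038, 0.999, -0.001], [-0.001, -0.001, -1.0]]
force: [-2.3, 0.2, 10.5]
grip_width: 0.0201
finger_force: 4.9
```

Emit:
arm_command(steps=[[[2,0,0,-0.3,0,0,0],[2,0,0,-0.3,0,0,0],[2,0,0,-0.3,0,0,0],[2,0,0,-0.4,0,0,0],[2,0,0,-0.5,0,0,0],[2,0,0,-0.5,0,0,0],[2,0,0,-0.5,0,0,0],[2,0,0,-1,0,0,0],[2,0,0,-2,0,0,0],[2,0,0,-2,0,0,0],[2,0,0,-2,0,0,0],[2,0,0,-2,0,0,0],[2,0,0,-2,0,0,0],[2,0,0,0,0,0,0],[2,0,0,0,0,0,0]]], force=50)

```text
t: 6.12
ee_pos: [0.5739, 0.0573, 0.1652]
ee_rot: [[-0.999, -0.037, 0.003], [-0.037, 0.999, 0.001], [-0.003, 0.001, -1.0]]
force: [-0.5, 0.6, -0.2]
grip_width: 0.0197
finger_force: 0.0
```

Run:
```python
from h import *
im,d,c=save('wrist','wr2')
go((.528,-.325,.163,2),(.528,-.325,.017,1.2))
```

```text
t 6.17 p [0.573  0.0571 0.1637] yaw 2.1 tilt [0.0006 0.0007] w 0.0201 F [-0.7 -0.  -0.6] ff 0.0 q [ 0.38  0.33 -0.17 -0.   -1.07 -1.91]
turn 0.1 shift [  5.83 -38.03   0.07]
turn 0.8 shift [ 0.   0.  14.6]
```

View pics/wr2.png

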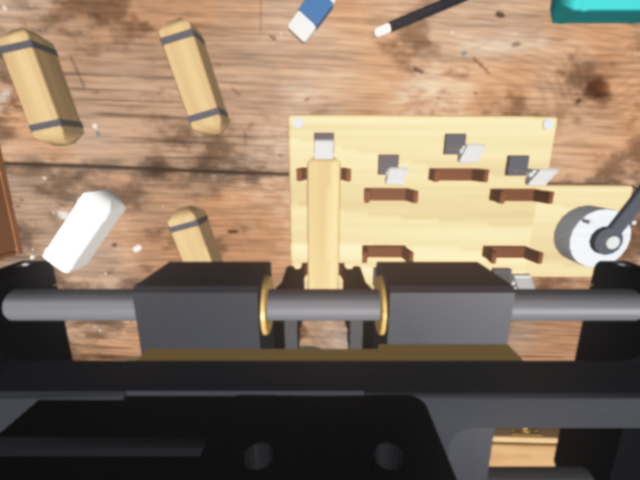

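The worn bar is still in bay 1 (323,220): the pads caught only its top edge and slid off. I'll grip about 10 mm lower and use a smaller finger target.

Emit:
arm_command(steps=[[[6,0,0,0,0,0,0],[6,0,0,0,0,0,0],[6,0,0,0,0,0,0],[6,0,0,4,0,0,0],[6,0,0,4,0,0,0],[6,0,0,3,0,0,0],[6,0,0,2,0,0,0],[6,0,0,1,0,0,0],[6,0,0,0.8,0,0,0],[6,0,0,0,0,0,0],[6,0,0,0,0,0,0]]], force=12)

```text
t: 7.08
ee_pos: [0.574, 0.0572, 0.0159]
ee_rot: [[-0.999, -0.037, 0.001], [-0.037, 0.999, 0.0], [-0.001, 0.0, -1.0]]
force: [0.3, 0.3, 0.5]
grip_width: 0.0601
finger_force: 0.0
```

Emit:
arm_command(steps=[[[2,0,0,0,0,0,0],[2,0,0,0,0,0,0],[2,0,0,0,0,0,0],[2,0,0,0,0,0,0],[2,0,0,0,0,0,0],[2,0,0,0,0,0,0],[2,0,0,0,0,0,0]]], force=12)

```text
t: 7.67
ee_pos: [0.5734, 0.0572, 0.0156]
ee_rot: [[-0.999, -0.037, 0.001], [-0.037, 0.999, 0.0], [-0.001, 0.0, -1.0]]
force: [-0.4, 0.5, 2.0]
grip_width: 0.03
finger_force: 12.0
```

Emit:
arm_command(steps=[[[1,0,0,0,0,0,0],[1,0,0,0,0,0,0],[1,0,0,0,0,0,0],[1,0,0,-0.2,0,0,0],[1,0,0,-0.3,0,0,0],[1,0,0,-0.3,0,0,0],[1,0,0,-0.3,0,0,0],[1,0,0,-0.4,0,0,0],[1,0,0,-0.5,0,0,0],[1,0,0,-1,0,0,0],[1,0,0,-2,0,0,0],[1,0,0,-3,0,0,0],[1,0,0,-3,0,0,0],[1,0,0,-3,0,0,0],[1,0,0,0,0,0,0]]], force=45)

```text
t: 8.92
ee_pos: [0.5784, 0.0578, 0.1653]
ee_rot: [[-0.999, -0.039, 0.017], [-0.039, 0.999, 0.003], [-0.017, 0.002, -1.0]]
force: [1.8, 1.2, -0.2]
grip_width: 0.0292
finger_force: 45.0
```

Run:
```python
from h import *
go((.528,-.325,.163,2),(.528,-.325,.004,1.2))
bars('top','top2',[(.573,.057)],.1,(.1,.2))
```

```text
t 8.92 p [0.5784 0.0578 0.1653] yaw 2.23 tilt [0.0173 0.0031] w 0.0292 F [ 1.8  1.2 -0.2] ff 44.990624729543924 q [ 0.38  0.33 -0.17  0.   -1.06 -1.91]
turn 0.23 shift [  6.37 -38.08   0.23]
turn 0.8 shift [ 0.   0.  15.9]
(0.573, 0.057) (array([535.2,  54.9]), 50.1, 29.9, 1.8, 0.1966, 197)
```

Emit:
arm_command(steps=[[[1,0.52,-3.47,0,0,0,0],[1,0.52,-3.47,0,0,0,0],[1,0.52,-3.47,0,0,0,0],[1,0.52,-3.47,0,0,0,0],[1,0.52,-3.47,0,0,0,0],[1,0.52,-3.47,0,0,0,0],[1,0.52,-3.47,0,0,0,0],[1,0.52,-3.47,0,0,0,0],[1,0.52,-3.47,0,0,0,0],[1,0.52,-3.47,0,0,0,0],[1,0.52,-3.47,0,0,0,0],[1,0.52,-3.47,0,0,0,0],[1,0,0,2,0,0,0],[1,0,0,4,0,0,0],[1,0,0,4,0,0,0],[1,0,0,3,0,0,0],[1,0,0,1,0,0,0],[1,0,0,0.5,0,0,0],[1,0,0,0,0,0,0],[1,0,0,0,0,0,0]]])

```text
t: 10.63
ee_pos: [0.5279, -0.3621, 0.0125]
ee_rot: [[-0.999, -0.038, 0.003], [-0.038, 0.999, -0.002], [-0.003, -0.002, -1.0]]
force: [-0.4, -0.8, -0.3]
grip_width: 0.0294
finger_force: 45.0
```

Run:
```python
from h import *
go((.528,-.36,.009,1.5))
```

```text
t 10.63 p [ 0.5279 -0.3621  0.0125] yaw 2.17 tilt [ 0.0034 -0.002 ] w 0.0294 F [-0.4 -0.8 -0.3] ff 44.99046178534627 q [-0.35  0.58 -0.17  0.   -0.81 -1.19]
turn 0.67 shift [-0.02  0.21  0.35]
```

Lower another 8 mm in small steps, then release and lift.

Emit:
arm_command(steps=[[[1,0,0,0.3,0,0,0],[1,0,0,0.3,0,0,0],[1,0,0,0.2,0,0,0],[1,0,0,0,0,0,0]]])

```text
t: 10.97
ee_pos: [0.5262, -0.3613, 0.0024]
ee_rot: [[-0.999, -0.037, 0.0], [-0.037, 0.999, 0.0], [-0.0, 0.0, -1.0]]
force: [-1.1, 0.5, -0.8]
grip_width: 0.0292
finger_force: 45.0
```

Emit:
arm_command(steps=[[[3.4,0,0,-0.1,0,0,0],[4,0,0,0,0,0,0],[6,0,0,0,0,0,0],[6,0,0,0,0,0,0],[6,0,0,-2,0,0,0],[6,0,0,-4,0,0,0],[6,0,0,-4,0,0,0],[6,0,0,-4,0,0,0],[6,0,0,-4,0,0,0],[6,0,0,-4,0,0,0],[6,0,0,-2,0,0,0],[6,0,0,0,0,0,0],[6,0,0,0,0,0,0],[6,0,0,0,0,0,0]]])

```text
t: 12.13
ee_pos: [0.5256, -0.3608, 0.242]
ee_rot: [[-0.999, -0.037, -0.002], [-0.037, 0.999, 0.001], [0.002, 0.002, -1.0]]
force: [0.2, 0.6, -0.6]
grip_width: 0.0602
finger_force: 0.0
```

Run:
```python
from h import *
for cam in ['wrist','top']:
    im,d,c,P=bars(cam,cam+'3',[(.632,-.067),(.445,-.067),(.459,-.21)],.08)
    m=(abs(P[...,0]-.528)<.09)&(abs(P[...,1]+.36)<.07)&(P[...,2]>.012)&(P[...,2]<.09)&(d>0);print('tray bar',rect(P,m))
go((.632,-.067,.2,17.3))
```

```text
(0.632, -0.067) (array([571.1, -82. ]), 30.8, 14.7, 89.5, 0.0274, 236)
(0.445, -0.067) (array([444.4, -65.8]), 98.4, 31.4, 17.5, 0.029, 2302)
(0.459, -0.21) (array([ 457.7, -209.1]), 97.3, 31.3, 12.0, 0.029, 2168)
tray bar (array([ 527.1, -359.9]), 138.3, 29.5, 1.6, 0.0349, 2707)
(0.632, -0.067) (array([631.9, -66.9]), 138.1, 30.8, 16.7, 0.0297, 482)
(0.445, -0.067) (array([445.1, -67.2]), 99.1, 30.4, 17.3, 0.029, 356)
(0.459, -0.21) (array([ 445.9, -279.6]), 38.0, 7.5, 2.0, 0.032, 28)
tray bar (array([ 504.3, -361.6]), 90.6, 32.0, 2.5, 0.0347, 410)
t 12.23 p [ 0.5254 -0.3609  0.2412] yaw 2.11 tilt [-0.0035  0.0017] w 0.0595 F [-0.8  0.8 -0.1] ff 0.0 q [-0.35  0.38  0.11 -0.   -1.3  -1.19]
turn -15.19 shift [-18.92  24.89   4.12]
```

View pics/wrist3.png

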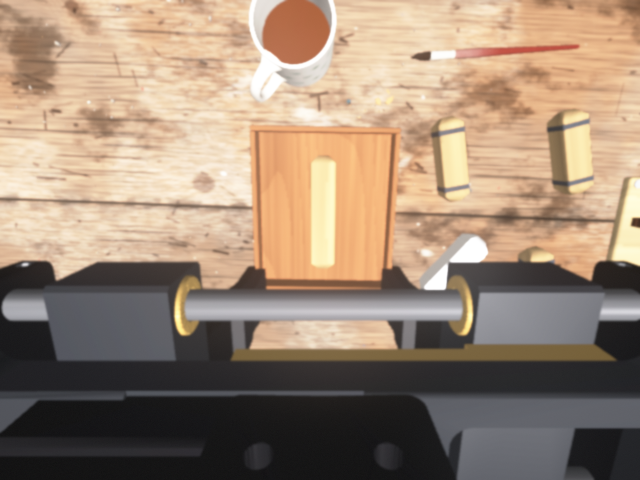

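The worn bar lies flat in the tray at (323,210), measured level at z≈0.035. Next is the long bar.

Emit:
arm_command(steps=[[[6,0,0,0,0,0,-5],[6,0,0,0,0,0,-5],[6,0,0,0,0,0,-5],[6,-2.36,3.11,0,0,0,0],[6,-2.36,3.11,0,0,0,0],[6,-2.36,3.11,0,0,0,0],[6,-2.36,3.11,0,0,0,0],[6,-2.36,3.11,0,0,0,0],[6,-2.36,3.11,0,0,0,0],[6,-2.36,3.11,0,0,0,0],[6,-2.36,3.11,0,0,0,0],[6,0,0,4,0,0,0],[6,0,0,4,0,0,0],[6,0,0,4,0,0,0],[6,0,0,4,0,0,0],[6,0,0,2,0,0,0],[6,0,0,0,0,0,0],[6,0,0,0,0,0,0]]], force=12)

```text
t: 13.73
ee_pos: [0.6325, -0.0683, 0.0614]
ee_rot: [[-0.956, -0.295, -0.004], [-0.295, 0.956, -0.001], [0.005, 0.0, -1.0]]
force: [0.3, 0.2, -0.1]
grip_width: 0.0602
finger_force: 0.0
```

Run:
```python
from h import *
bars('wrist','w4',[(.632,-.067)],.08)
bars('top','t4',[(.632,-.067)],.08)
go((.632,-.066,-.001,17))
```

```text
(0.632, -0.067) (array([611.7, -71.4]), 94.3, 30.2, 17.2, 0.0317, 5954)
(0.632, -0.067) (array([599.7, -76.6]), 71.4, 30.2, 17.5, 0.0294, 250)
t 13.83 p [ 0.6349 -0.0682  0.0649] yaw 17.14 tilt [ 0.0029 -0.0004] w 0.0597 F [-0.4  0.2  0.6] ff 0.0 q [ 0.15  0.52 -0.13  0.   -0.92 -1.42]
turn 0.14 shift [0.21 0.29 6.59]
```

Emit:
arm_command(steps=[[[6,0.1,0.25,2,0,0,0],[6,0,0,2,0,0,0],[6,0,0,1.5,0,0,0],[6,0,0,0.7,0,0,0],[6,0,0,0,0,0,0],[6,0,0,0,0,0,0],[1,0,0,0,0,0,0],[1,0,0,0,0,0,0],[1,0,0,0,0,0,0],[1,0,0,0,0,0,0],[1,0,0,0,0,0,0],[1,0,0,0,0,0,0],[1,0,0,0,0,0,0]]], force=12)

```text
t: 14.92
ee_pos: [0.6318, -0.0659, 0.0015]
ee_rot: [[-0.956, -0.294, 0.0], [-0.294, 0.956, -0.0], [-0.0, -0.0, -1.0]]
force: [-0.6, 0.2, 1.5]
grip_width: 0.0297
finger_force: 12.0
```

Emit:
arm_command(steps=[[[4,0,0,0,0,0,0],[4,0,0,0.25,0,0,0],[4,0,0,0,0,0,0],[1,0,0,0,0,0,0],[1,0,0,0,0,0,0],[1,0,0,0,0,0,0],[1,0,0,0,0,0,0]]], force=45)

```text
t: 15.5
ee_pos: [0.6317, -0.066, -0.0014]
ee_rot: [[-0.956, -0.294, -0.0], [-0.294, 0.956, 0.0], [0.0, 0.0, -1.0]]
force: [0.1, -0.2, -1.2]
grip_width: 0.0292
finger_force: 45.0
```

Emit:
arm_command(steps=[[[1,0,0,-1,0,0,0],[1,0,0,-3,0,0,0],[1,0,0,-4,0,0,0],[1,0,0,-4,0,0,0],[1,0,0,-3,0,0,0],[1,0,0,0,0,0,5],[1,0,0,0,0,0,5],[1,0,0,0,0,0,4.9],[1,1.05,2.5,0,0,0,0],[1,1.05,2.5,0,0,0,0],[1,1.05,2.5,0,0,0,0],[1,1.05,2.5,0,0,0,0],[1,1.05,2.5,0,0,0,0],[1,0,0,0,0,0,0],[1,0,0,0,0,0,0],[1,0,0,0,0,0,0]]], force=45)

```text
t: 16.83
ee_pos: [0.5746, 0.0569, 0.1494]
ee_rot: [[-0.999, -0.039, 0.001], [-0.039, 0.999, 0.0], [-0.001, 0.0, -1.0]]
force: [-0.6, -1.6, -0.7]
grip_width: 0.0289
finger_force: 45.0
```

Run:
```python
from h import *
go((.575,.0573,.12,2.2),(.575,.0573,.016,2.2))
im,d,c,P=bars('wrist','w5',[(.575,.057)],.1,(.135,.21))
go((.575,.0573,.12,2.2))
```

```text
t 16.83 p [0.5746 0.0569 0.1494] yaw 2.24 tilt [0.0008 0.0001] w 0.0289 F [-0.6 -1.6 -0.7] ff 44.99962007626891 q [ 0.38  0.34 -0.19  0.   -1.04 -1.91]
turn 0.04 shift [-0.04  0.04  2.94]
turn 0.0 shift [ 0.   0.  10.4]
(0.575, 0.057) (array([539.3,  55.2]), 68.3, 49.9, 2.6, 0.1802, 9358)
t 16.88 p [0.5747 0.0564 0.1492] yaw 2.19 tilt [0.0005 0.    ] w 0.0294 F [ 0.4 -0.  -0.5] ff 44.999558832496405 q [ 0.38  0.34 -0.19  0.   -1.04 -1.91]
turn -0.01 shift [-0.03  0.08  2.92]
```

View pics/w5.png

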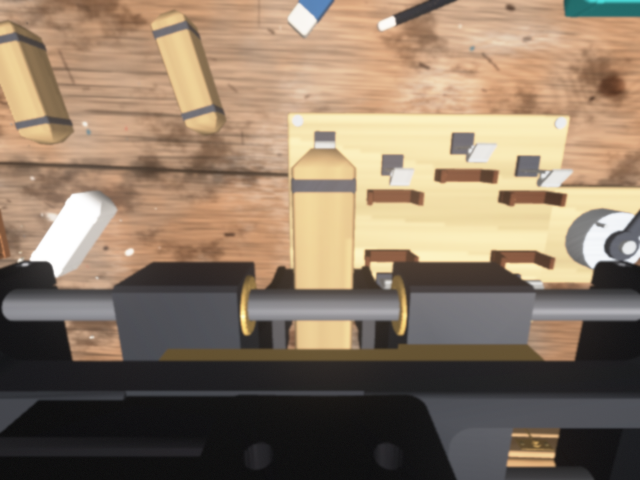

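The wrist view shows the held long bar over bay 1, aligned, its near end at (324,150). I check that end's position before pressing.

Run:
```python
from h import *
im,d=manip.get_image('wrist');c=manip.get_calibration('wrist');P=cloud(c,d)
m=(abs(P[...,0]-.52)<.06)&(abs(P[...,1]-.057)<.025)&(P[...,2]>.13)&(P[...,2]<.19)&(d>0)
q=P[m];print(np.round(np.percentile(q[:,0],[0,.5,2]),4)); e=q[q[:,0]<.52]; print(np.round([e[:,1].min(),e[:,1].max(),np.median(q[:,2])],4))
m=(abs(P[...,0]-.495)<.03)&(abs(P[...,1]-.057)<.02)&(P[...,2]>.05)&(P[...,2]<.07);print('clip',np.round(np.percentile(P[m],[2,50,98],axis=0),4).tolist())
```

```text
[0.5051 0.5059 0.5078]
[0.0395 0.0696 0.18  ]
clip [[0.4974, 0.0481, 0.0593], [0.4998, 0.0559, 0.0617], [0.5023, 0.0631, 0.0637]]
```

Emit:
arm_command(steps=[[[1,0,0.06,2,0,0,0],[1,0,0,3,0,0,0],[1,0,0,3,0,0,0],[1,0,0,1,0,0,0],[1,0,0,0,0,0,0],[1,0,0,0.4,0,0,0],[1,0,0,0.4,0,0,0],[1,0,0,0,0,0,0]]])

```text
t: 17.6
ee_pos: [0.5752, 0.0576, 0.0515]
ee_rot: [[-0.999, -0.038, 0.002], [-0.038, 0.999, 0.001], [-0.002, 0.001, -1.0]]
force: [0.2, -0.6, -1.5]
grip_width: 0.0294
finger_force: 45.0
```

Emit:
arm_command(steps=[[[1,0,0,0.4,0,0,0],[1,0,0,0.4,0,0,0],[1,0,0,0.4,0,0,0],[1,0,0,0,0,0,0]]])

```text
t: 17.93
ee_pos: [0.5789, 0.0583, 0.0434]
ee_rot: [[-0.999, -0.041, 0.01], [-0.041, 0.999, 0.001], [-0.01, 0.001, -1.0]]
force: [-1.2, 0.1, 13.7]
grip_width: 0.029
finger_force: 45.0
```

Emit:
arm_command(steps=[[[1,0,0,0.3,0,0,0],[1,0,0,0.3,0,0,0],[1,0,0,0,0,0,0]]])

```text
t: 18.18
ee_pos: [0.5772, 0.0584, 0.0359]
ee_rot: [[-0.999, -0.04, 0.007], [-0.04, 0.999, 0.002], [-0.007, 0.001, -1.0]]
force: [-0.8, -0.1, 7.6]
grip_width: 0.0295
finger_force: 45.0
```

Emit:
arm_command(steps=[[[1,0,0,0.3,0,0,0],[1,0,0,0.3,0,0,0],[1,0,0,0,0,0,0]]])

```text
t: 18.43
ee_pos: [0.5744, 0.0578, 0.0275]
ee_rot: [[-0.999, -0.039, 0.001], [-0.039, 0.999, 0.0], [-0.001, 0.0, -1.0]]
force: [-1.4, -1.1, 0.9]
grip_width: 0.0291
finger_force: 45.0
```

Emit:
arm_command(steps=[[[1,0,0,0.3,0,0,0],[1,0,0,0.3,0,0,0],[1,0,0,0.3,0,0,0],[1,0,0,0.1,0,0,0],[1,0,0,0,0,0,0],[1,0,0,0,0,0,0]]])

```text
t: 18.93
ee_pos: [0.5772, 0.0581, 0.0181]
ee_rot: [[-0.999, -0.04, 0.006], [-0.04, 0.999, 0.001], [-0.006, 0.001, -1.0]]
force: [4.4, -0.5, 5.6]
grip_width: 0.0292
finger_force: 45.0
```

Emit:
arm_command(steps=[[[3.4,0,0,-0.1,0,0,0],[4.5,0,0,0,0,0,0],[5,0,0,0,0,0,0],[5,0,0,-2,0,0,0],[6,0,0,-4,0,0,0],[6,0,0,-4,0,0,0],[6,0,0,-4,0,0,0],[6,0,0,-4,0,0,0],[6,0,0,0,0,0,-5],[6,0,0,0,0,0,-5],[6,0,0,0,0,0,-5],[6,3.24,-1.59,0,0,0,0],[6,3.24,-1.59,0,0,0,0],[6,3.24,-1.59,0,0,0,0],[6,3.24,-1.59,0,0,0,0],[6,3.24,-1.59,0,0,0,0],[6,0,0,0,0,0,0],[6,0,0,0,0,0,0],[6,0,0,0,0,0,0]]], force=45)

```text
t: 20.52
ee_pos: [0.443, -0.0663, 0.1975]
ee_rot: [[-0.955, -0.296, -0.0], [-0.296, 0.955, 0.0], [0.0, 0.0, -1.0]]
force: [0.4, -0.0, -0.1]
grip_width: 0.0597
finger_force: 0.0
```

Run:
```python
from h import *
im,d,c,P=bars('top','t6',[(.573,.057)],.1,(.044,.056))
m=(abs(P[...,0]-.573)<.055)&(abs(P[...,1]-.057)<.010)&(P[...,2]>.03)&(P[...,2]<.09)
q=P[m];A=np.c_[q[:,:2]-[.573,.057],np.ones(len(q))];print('plane',np.round(np.linalg.lstsq(A,q[:,2],rcond=None)[0],4),len(q))
bars('wrist','w6',[(.445,-.067),(.459,-.21)],.075)
go((.445,-.066,0,17.3))
```

```text
(0.573, 0.057) (array([605.9,  57.2]), 94.0, 27.9, 1.9, 0.0497, 314)
plane [-0.0136 -0.0466  0.05  ] 171
(0.445, -0.067) (array([444.1, -64.7]), 97.5, 30.2, 16.8, 0.0295, 2307)
(0.459, -0.21) (array([ 458.3, -208.4]), 98.8, 31.1, 12.7, 0.0294, 2580)
t 20.62 p [ 0.4437 -0.0659  0.1974] yaw 17.25 tilt [-0.0007 -0.    ] w 0.0602 F [-0.3  0.6  0.3] ff 0.0 q [ 0.22  0.08 -0.4  -0.   -1.09 -1.49]
turn -0.05 shift [-0.12 -0.05 19.74]
```

Long bar snapped in (top at 0.050, level). Now the first short bar.

Emit:
arm_command(steps=[[[6,-0.1,0,3,0,0,0],[6,0,0,4,0,0,0],[6,0,0,4,0,0,0],[6,0,0,4,0,0,0],[6,0,0,2.5,0,0,0],[6,0,0,1.5,0,0,0],[6,0,0,0.8,0,0,0],[6,0,0,0,0,0,0],[6,0,0,0,0,0,0],[1,0,0,0,0,0,0],[1,0,0,0,0,0,0],[1,0,0,0,0,0,0],[1,0,0,0,0,0,0],[1,0,0,0,0,0,0],[1,0,0,0,0,0,0],[1,0,0,0,0,0,0]]], force=12)

```text
t: 21.95
ee_pos: [0.4444, -0.066, 0.0002]
ee_rot: [[-0.955, -0.296, 0.001], [-0.296, 0.955, 0.0], [-0.001, -0.0, -1.0]]
force: [-1.4, 0.9, 3.5]
grip_width: 0.0298
finger_force: 12.0
```

Emit:
arm_command(steps=[[[1,0,0,0,0,0,0],[1,0,0,0,0,0,0],[1,0,0,-1,0,0,0],[1,0,0,-3,0,0,0],[1,0,0,-4,0,0,0],[1,0,0,-4,0,0,0],[1,0,0,-2,0,0,5],[1,0,0,0,0,0,5],[1,0,0,0,0,0,5],[1,-1.5,3.45,0,0,0,0],[1,-1.5,3.45,0,0,0,0],[1,-1.5,3.45,0,0,0,0],[1,-1.5,3.45,0,0,0,0],[1,-1.5,3.45,0,0,0,0],[1,-1.5,3.45,0,0,0,0],[1,-1.5,3.45,0,0,0,0],[1,-1.5,3.45,0,0,0,0],[1,-1.5,3.45,0,0,0,0],[1,0,0,0,0,0,0],[1,0,0,0,0,0,0]]], force=45)

```text
t: 23.62
ee_pos: [0.5667, 0.2509, 0.1379]
ee_rot: [[-0.999, -0.041, -0.002], [-0.041, 0.999, -0.001], [0.002, -0.001, -1.0]]
force: [-0.2, -1.2, -2.0]
grip_width: 0.0294
finger_force: 45.0
```

Run:
```python
from h import *
im,d=manip.get_image('wrist')
im,d,c=save('wrist','w7');P=cloud(c,d)
m=(abs(P[...,0]-.52)<.06)&(abs(P[...,1]-.249)<.025)&(P[...,2]>.12)&(P[...,2]<.19)&(d>0)
q=P[m];print(np.round(np.percentile(q[:,0],[0,.5,2]),4)); e=q[q[:,0]<.535]; print(np.round([e[:,1].min(),e[:,1].max(),np.median(q[:,2])],4))
go((.5675,.2492,.05,2.2))
```

```text
[0.5165 0.5167 0.5179]
[0.2326 0.2632 0.1682]
t 23.72 p [0.5662 0.2488 0.1387] yaw 2.21 tilt [-0.0021 -0.0012] w 0.0288 F [-0.2  0.9 -1.1] ff 44.99967506155372 q [ 0.68  0.42 -0.09 -0.   -1.06 -2.21]
turn 0.01 shift [-0.13  0.04  8.87]
```

Emit:
arm_command(steps=[[[1,-0.1,0.03,2,0,0,0],[1,0,0,3,0,0,0],[1,0,0,2.5,0,0,0],[1,0,0,1,0,0,0],[1,0,0,0.4,0,0,0],[1,0,0,0.4,0,0,0],[1,0,0,0,0,0,0]]])

```text
t: 24.3
ee_pos: [0.5689, 0.2496, 0.0483]
ee_rot: [[-0.999, -0.038, 0.002], [-0.038, 0.999, 0.001], [-0.002, 0.001, -1.0]]
force: [0.6, -1.2, 2.0]
grip_width: 0.0291
finger_force: 45.0
```

Emit:
arm_command(steps=[[[1,0,0,0.3,0,0,0],[1,0,0,0.3,0,0,0],[1,0,0,0,0,0,0]]])

```text
t: 24.55
ee_pos: [0.5714, 0.2512, 0.0459]
ee_rot: [[-0.999, -0.04, 0.008], [-0.04, 0.999, 0.004], [-0.009, 0.003, -1.0]]
force: [-1.7, -1.2, 11.8]
grip_width: 0.0289
finger_force: 45.0
```

Emit:
arm_command(steps=[[[1,0,0,0.3,0,0,0],[1,0,0,0.3,0,0,0],[1,0,0,0,0,0,0]]])

```text
t: 24.8
ee_pos: [0.5717, 0.2522, 0.0402]
ee_rot: [[-0.999, -0.04, 0.01], [-0.04, 0.999, 0.006], [-0.01, 0.006, -1.0]]
force: [-1.4, 1.2, 9.7]
grip_width: 0.0291
finger_force: 45.0
```

Emit:
arm_command(steps=[[[1,0,0,0.3,0,0,0],[1,0,0,0.3,0,0,0],[1,0,0,0.3,0,0,0],[1,0,0,0.3,0,0,0],[1,0,0,0,0,0,0]]])

```text
t: 25.22
ee_pos: [0.5676, 0.2496, 0.022]
ee_rot: [[-0.999, -0.038, -0.001], [-0.038, 0.999, 0.0], [0.001, 0.0, -1.0]]
force: [0.5, 0.3, -3.3]
grip_width: 0.0289
finger_force: 45.0
```

Emit:
arm_command(steps=[[[1,0,0,0.3,0,0,0],[1,0,0,0.3,0,0,0],[1,0,0,0.2,0,0,0],[1,0,0,0,0,0,0],[1,0,0,0,0,0,0]]])

```text
t: 25.63
ee_pos: [0.5692, 0.2498, 0.0198]
ee_rot: [[-0.999, -0.041, 0.003], [-0.041, 0.999, -0.0], [-0.003, -0.0, -1.0]]
force: [-5.6, -3.3, 22.6]
grip_width: 0.0289
finger_force: 45.0
```

Emit:
arm_command(steps=[[[1,0,0,-0.5,0,0,0],[3.4,0,0,0,0,0,0],[4.5,0,0,0,0,0,0],[5,0,0,0,0,0,0],[5,0,0,-2,0,0,0],[5,0,0,-4,0,0,0],[6,0,0,-4,0,0,0],[6,0,0,-4,0,0,0],[6,0,0,-4,0,0,0],[6,0,0,0,0,0,-5.3],[6,0,0,0,0,0,-5.2]]], force=45)

```text
t: 26.55
ee_pos: [0.5696, 0.2508, 0.203]
ee_rot: [[-0.974, -0.225, 0.006], [-0.225, 0.974, 0.004], [-0.006, 0.003, -1.0]]
force: [-0.6, 0.4, -1.2]
grip_width: 0.0596
finger_force: 0.0
```

Emit:
arm_command(steps=[[[6,1.6,-3.25,0,0,0,0],[6,1.6,-3.25,0,0,0,0],[6,1.6,-3.25,0,0,0,0],[6,1.6,-3.25,0,0,0,0],[6,1.6,-3.25,0,0,0,0],[6,1.6,-3.25,0,0,0,0],[6,1.6,-3.25,0,0,0,0],[6,1.6,-3.25,0,0,0,0],[6,1.6,-3.25,0,0,0,0],[6,1.6,-3.25,0,0,0,0],[6,1.6,-3.25,0,0,0,0],[6,1.6,-3.25,0,0,0,0],[6,1.6,-3.25,0,0,0,0],[6,0,0,0,0,0,0],[6,0,0,0,0,0,0],[6,0,0,0,0,0,0]]])

```text
t: 27.88
ee_pos: [0.458, -0.2083, 0.1993]
ee_rot: [[-0.976, -0.219, -0.001], [-0.219, 0.976, 0.0], [0.001, 0.0, -1.0]]
force: [-0.4, 0.0, -0.2]
grip_width: 0.0602
finger_force: 0.0
```

```bash
cat >> h.py <<'E'
def level(P,x,y,L):
    m=(abs(P[...,0]-x)<L/2-.012)&(abs(P[...,1]-y)<.010)&(P[...,2]>.03)&(P[...,2]<.1)
    q=P[m];A=np.c_[q[:,:2]-[x,y],np.ones(len(q))];print('plane',np.round(np.linalg.lstsq(A,q[:,2],rcond=None)[0],4),len(q))
E
python3 - <<'E'
from h import *
im,d,c,P=bars('top','t8',[(.575,.057),(.5675,.249)],.06,(.044,.056))
level(P,.575,.057,.14);level(P,.5675,.249,.1)
bars('wrist','w8',[(.459,-.209)],.075)
go((.459,-.209,0,12.7))
cv2.imwrite('pics/crop8.png',cv2.resize(im[185:325,165:405,::-1],None,fx=3.3,fy=3.3,interpolation=cv2.INTER_CUBIC))
E
```

```text
(0.575, 0.057) (array([574.8,  56.3]), 118.7, 27.8, 1.8, 0.0498, 415)
(0.5675, 0.249) (array([570. , 247.8]), 110.4, 37.9, -2.6, 0.0499, 396)
plane [-0.0028  0.034   0.0497] 305
plane [ 0.0028 -0.0028  0.0496] 205
(0.459, -0.209) (array([ 457.7, -208.7]), 97.8, 30.0, 12.4, 0.0297, 2265)
t 27.98 p [ 0.4584 -0.2074  0.1995] yaw 12.79 tilt [-0.0003  0.0002] w 0.0602 F [-0.1 -0.9  0.2] ff 0.0 q [-0.1   0.18 -0.28 -0.   -1.11 -1.25]
turn 0.09 shift [-0.02 -0.17 19.95]
```

View pics/crop8.png

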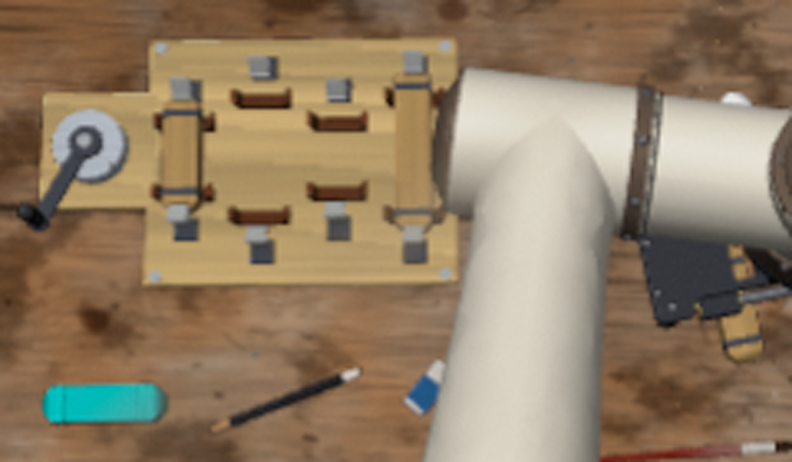

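The crop shows banded bars seated in bay 1 (415,150) and bay 4 (181,150), both level at z≈0.050. Now the second short bar, for bay 2.

Emit:
arm_command(steps=[[[6,0,-0.08,3,0,0,0],[6,0,0,4,0,0,0],[6,0,0,4,0,0,0],[6,0,0,4,0,0,0],[6,0,0,2.5,0,0,0],[6,0,0,1.5,0,0,0],[6,0,0,0.9,0,0,0],[6,0,0,0,0,0,0],[6,0,0,0,0,0,0],[1,0,0,0,0,0,0],[1,0,0,0,0,0,0],[1,0,0,0,0,0,0],[1,0,0,0,0,0,0],[1,0,0,0,0,0,0],[1,0,0,0,0,0,0],[1,0,0,0,0,0,0]]], force=12)

```text
t: 29.32
ee_pos: [0.4585, -0.2091, 0.0012]
ee_rot: [[-0.975, -0.22, 0.001], [-0.22, 0.975, -0.0], [-0.001, -0.0, -1.0]]
force: [-1.0, 0.2, 1.9]
grip_width: 0.0295
finger_force: 12.0
```

Emit:
arm_command(steps=[[[1,0,0,0,0,0,0],[1,0,0,0,0,0,0],[1,0,0,-1,0,0,0],[1,0,0,-3,0,0,0],[1,0,0,-4,0,0,0],[1,0,0,-4,0,0,0],[1,0,0,-2,0,0,5.3],[1,0,0,0,0,0,5.2],[1,-1.41,3.62,0,0,0,0],[1,-1.41,3.62,0,0,0,0],[1,-1.41,3.62,0,0,0,0],[1,-1.41,3.62,0,0,0,0],[1,-1.41,3.62,0,0,0,0],[1,-1.41,3.62,0,0,0,0],[1,-1.41,3.62,0,0,0,0],[1,-1.41,3.62,0,0,0,0],[1,-1.41,3.62,0,0,0,0],[1,0,0,0,0,0,0],[1,0,0,0,0,0,0]]], force=45)

```text
t: 30.9
ee_pos: [0.5724, 0.1234, 0.1394]
ee_rot: [[-0.999, -0.041, -0.002], [-0.041, 0.999, -0.0], [0.002, -0.0, -1.0]]
force: [0.3, -0.0, -1.6]
grip_width: 0.0284
finger_force: 45.0
```

Run:
```python
from h import *
im,d=manip.get_image('wrist')
im,d,c=save('wrist','w9');P=cloud(c,d)
m=(abs(P[...,0]-.52)<.06)&(abs(P[...,1]-.121)<.025)&(P[...,2]>.12)&(P[...,2]<.19)&(d>0)
q=P[m];print(np.round(np.percentile(q[:,0],[0,.5,2]),4)); e=q[q[:,0]<.535]; print(np.round([e[:,1].min(),e[:,1].max(),np.median(q[:,2])],4))
go((.5725,.1213,.05,2.2))
```

```text
[0.5212 0.5216 0.523 ]
[0.105  0.1351 0.1684]
t 31.0 p [0.5717 0.1212 0.1399] yaw 2.22 tilt [-0.002  -0.0007] w 0.0287 F [-0.8  0.1 -1. ] ff 44.9990376457572 q [ 0.49  0.37 -0.18 -0.   -1.03 -2.02]
turn 0.02 shift [-0.08  0.01  8.99]
```

Emit:
arm_command(steps=[[[1,-0.05,0,2,0,0,0],[1,0,0,3,0,0,0],[1,0,0,2.5,0,0,0],[1,0,0,1,0,0,0],[1,0,0,0.4,0,0,0],[1,0,0,0.4,0,0,0],[1,0,0,0,0,0,0]]])

```text
t: 31.58
ee_pos: [0.5738, 0.1212, 0.0491]
ee_rot: [[-0.999, -0.038, 0.002], [-0.038, 0.999, 0.0], [-0.002, 0.0, -1.0]]
force: [-0.9, -0.2, 0.7]
grip_width: 0.0288
finger_force: 45.0
```

Emit:
arm_command(steps=[[[1,0,0,0.3,0,0,0],[1,0,0,0.3,0,0,0],[1,0,0,0.3,0,0,0],[1,0,0,0,0,0,0]]])

```text
t: 31.92
ee_pos: [0.5781, 0.1228, 0.0449]
ee_rot: [[-0.999, -0.041, 0.012], [-0.041, 0.999, 0.003], [-0.012, 0.002, -1.0]]
force: [-0.8, -0.8, 15.8]
grip_width: 0.0289
finger_force: 45.0
```

Emit:
arm_command(steps=[[[1,0,0,0.3,0,0,0],[1,0,0,0.3,0,0,0],[1,0,0,0.3,0,0,0],[1,0,0,0,0,0,0]]])

```text
t: 32.25
ee_pos: [0.5737, 0.1219, 0.0313]
ee_rot: [[-0.999, -0.038, 0.003], [-0.038, 0.999, 0.001], [-0.003, 0.001, -1.0]]
force: [-1.3, -1.1, 0.8]
grip_width: 0.0287
finger_force: 45.0
```

Emit:
arm_command(steps=[[[1,0,0,0.4,0,0,0],[1,0,0,0.4,0,0,0],[1,0,0,0.3,0,0,0],[1,0,0,0.2,0,0,0],[1,0,0,0,0,0,0],[1,0,0,0,0,0,0]]])

```text
t: 32.75
ee_pos: [0.5748, 0.1218, 0.0208]
ee_rot: [[-0.999, -0.041, 0.004], [-0.041, 0.999, -0.0], [-0.004, -0.0, -1.0]]
force: [-5.9, -0.3, 22.2]
grip_width: 0.0287
finger_force: 45.0
```

Emit:
arm_command(steps=[[[1,0,0,-0.5,0,0,0],[3.4,0,0,0,0,0,0],[4.5,0,0,0,0,0,0],[5,0,0,0,0,0,0],[5,0,0,-2,0,0,0],[5,0,0,-4,0,0,0],[5,0,0,-4,0,0,0],[4,0,0,-4,0,0,0],[2,0,0,-4,0,0,0],[0,0.7,3.76,0,0,0,0],[0,0.7,3.76,0,0,0,0],[0,0.7,3.76,0,0,0,0],[0,0.7,3.76,0,0,0,0],[0,0.7,3.76,0,0,0,0],[0,0.7,3.76,0,0,0,0],[0,0.7,3.76,0,0,0,0],[0,0.7,3.76,0,0,0,0],[0,0,0,0,0,0,0],[0,0,0,0,0,0,0]]])

```text
t: 34.33
ee_pos: [0.5045, 0.4218, 0.2001]
ee_rot: [[-0.999, -0.042, -0.001], [-0.042, 0.999, -0.002], [0.001, -0.002, -1.0]]
force: [-0.3, -0.8, 0.3]
grip_width: 0.0007
finger_force: 0.0
```

Run:
```python
from h import *
im,d,c=save('top','t10')
for cam in ['top','scene']:
    im,d=manip.get_image(cam);P=cloud(manip.get_calibration(cam),d)
    level(P,.575,.057,.14);level(P,.5725,.121,.1);level(P,.5675,.249,.1)
    if cam=='top':
        cv2.imwrite('pics/crop10.png',cv2.resize(im[185:325,165:485,::-1],None,fx=2.5,fy=2.5,interpolation=cv2.INTER_CUBIC))
go((.507,.42,.2,2.2),(.507,.42,.06,2.2),(.507,.3135,.06,2.2))
```

```text
plane [0.0006 0.0076 0.0496] 304
plane [-0.0033 -0.01    0.0497] 201
plane [0.0028 0.0411 0.0497] 207
plane [0. 0. 0.] 0
plane [0. 0. 0.] 0
plane [-0.0286  0.0551  0.0487] 67
t 34.48 p [0.5056 0.419  0.2013] yaw 2.17 tilt [-0.0006 -0.0009] w 0.0005 F [-0.2 -0.5  0.3] ff 0.0 q [ 0.94  0.44  0.1   0.   -1.23 -2.47]
turn -0.03 shift [-0.14  0.09  0.13]
turn 0.0 shift [ 0.  0. 14.]
turn 0.0 shift [  0.41 -10.64   0.  ]
```

View pics/crop10.png

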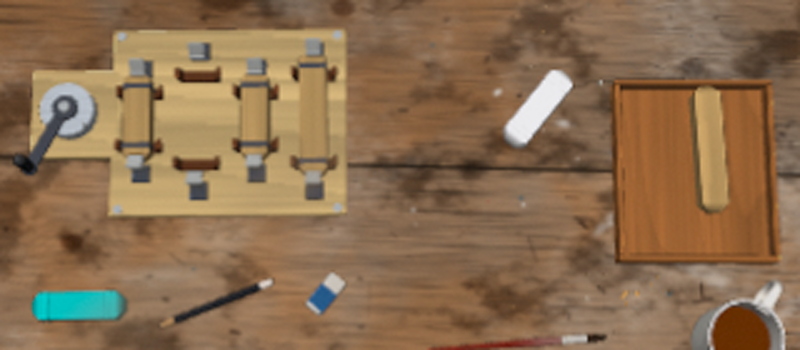

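All three print bars are seated (crop (313,110), (255,115), (138,115)). The worn bar in the tray has been knocked a little, to (711,150), so I check that it still lies flat.

Run:
```python
from h import *
im,d=manip.get_image('top');P=cloud(manip.get_calibration('top'),d)
m=(abs(P[...,0]-.535)<.088)&(abs(P[...,1]+.36)<.07)&(P[...,2]>.015)&(P[...,2]<.09)&(d>0);print(rect(P,m))
n,l,st,_=cv2.connectedComponentsWithStats(m.astype(np.uint8));k=1+np.argmax(st[1:,4]);q=P[l==k];print(np.round(np.percentile(q[:,2],[2,50,98]),4))
q=q[abs(q[:,2]-np.median(q[:,2]))<.006];A=np.c_[q[:,:2]-q[:,:2].mean(0),np.ones(len(q))];print(np.linalg.lstsq(A,q[:,2],rcond=None)[0])
```

```text
(array([ 552. , -348.9]), 141.6, 117.1, -0.0, 0.0347, 704)
[0.0166 0.0347 0.0429]
[-0.001704   -0.00590957  0.03528742]
```

Emit:
arm_command(steps=[[[0,-0.1,0,4,0,0,0],[0,0,0,4,0,0,0],[0,0,0,4,0,0,0],[0,0,0,2,0,0,0],[0,0,0,0,0,0,0],[0,0,0,0,0,0,0]]])

```text
t: 35.03
ee_pos: [0.507, 0.4187, 0.0615]
ee_rot: [[-0.999, -0.038, -0.0], [-0.038, 0.999, -0.002], [0.001, -0.002, -1.0]]
force: [-0.5, 0.6, 0.5]
grip_width: 0.0002
finger_force: 0.0
```

Flat. Now I push the lever.

Emit:
arm_command(steps=[[[0,0,-2,0,0,0,0],[0,0.07,-1.5,0,0,0,0],[0,0.07,-1.5,0,0,0,0],[0,0.07,-1.5,0,0,0,0],[0,0.07,-1.5,0,0,0,0],[0,0.07,-1.5,0,0,0,0],[0,0,0,0,0,0,0]]])

```text
t: 35.62
ee_pos: [0.5079, 0.3232, 0.0634]
ee_rot: [[-0.999, -0.037, 0.003], [-0.037, 0.999, 0.002], [-0.003, 0.002, -1.0]]
force: [-0.4, 2.8, 1.9]
grip_width: 0.0002
finger_force: 1.2
```

Emit:
arm_command(steps=[[[0,0,-0.5,0,0,0,0],[0,0,-0.5,0,0,0,0],[0,0,-0.3,0,0,0,0],[0,0,0,0,0,0,0]]])

```text
t: 35.95
ee_pos: [0.5082, 0.3125, 0.0622]
ee_rot: [[-0.999, -0.039, 0.002], [-0.039, 0.999, 0.002], [-0.002, 0.001, -1.0]]
force: [1.9, 3.3, 2.2]
grip_width: 0.0004
finger_force: 1.9
```

Emit:
arm_command(steps=[[[0,0,-0.3,0,0,0,0],[0,0,-0.3,0,0,0,0],[0,0,0,0,0,0,0]]])

```text
t: 36.2
ee_pos: [0.5087, 0.3072, 0.062]
ee_rot: [[-0.999, -0.039, 0.003], [-0.039, 0.999, 0.002], [-0.003, 0.002, -1.0]]
force: [3.1, 4.9, 0.6]
grip_width: 0.0003
finger_force: 2.4
```

Emit:
arm_command(steps=[[[0,0,-0.3,0,0,0,0],[0,0,0,0,0,0,0]]])

```text
t: 36.37
ee_pos: [0.5092, 0.3058, 0.0621]
ee_rot: [[-0.999, -0.04, 0.004], [-0.04, 0.999, 0.005], [-0.005, 0.005, -1.0]]
force: [3.2, 7.3, -0.7]
grip_width: 0.0003
finger_force: 3.8
```

Emit:
arm_command(steps=[[[0,0,-0.4,0,0,0,0],[0,0,0,0,0,0,0],[0,0,0,0,0,0,0]]])

```text
t: 36.62
ee_pos: [0.5097, 0.305, 0.0622]
ee_rot: [[-0.999, -0.04, 0.006], [-0.04, 0.999, 0.01], [-0.007, 0.01, -1.0]]
force: [1.7, 15.7, -1.7]
grip_width: 0.0003
finger_force: 7.3
```

Run:
```python
from h import *
im,d,c=save('scene','s11')
cv2.imwrite('pics/crop11.png',cv2.resize(im[230:400,180:360,::-1],None,fx=3.3,fy=3.3,interpolation=cv2.INTER_CUBIC))
go()
```

```text
t 36.67 p [0.5097 0.305  0.0623] yaw 2.31 tilt [0.0065 0.0101] w 0.0006 F [ 1.8 14.5 -2. ] ff 7.260242700576782 q [ 0.81  0.46 -0.25 -0.   -0.85 -2.34]
```

View pics/crop11.png

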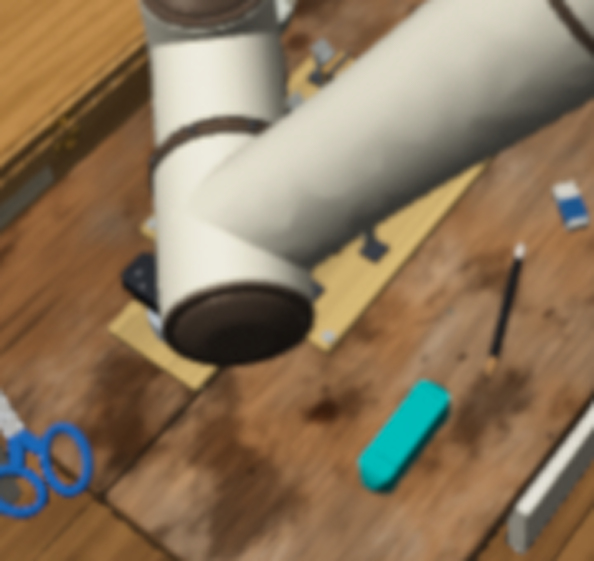

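The arm hides the lever at (230,300), but the force rose from 5 to 15 N with no further travel, so the lever is at its stop. I retreat and lift clear.

Emit:
arm_command(steps=[[[0,0,1,0,0,0,0],[0,0,2,0,0,0,0],[0,0,2,0,0,0,0],[0,0,2,0,0,0,0],[0,0,2,0,0,0,0],[0,0,2,0,0,0,0],[0,0,2,0,0,0,0],[0,0,0,-4,0,0,0],[0,0,0,-4,0,0,0],[0,0,0,-4,0,0,0],[0,0,0,-2,0,0,0],[0,0,0,0,0,0,0],[0,0,0,0,0,0,0],[0,0,0,0,0,0,0],[0,0,0,0,0,0,0]]])

```text
t: 37.92
ee_pos: [0.5013, 0.4274, 0.1989]
ee_rot: [[-0.999, -0.038, -0.004], [-0.038, 0.999, -0.005], [0.005, -0.005, -1.0]]
force: [-0.4, -0.5, -0.1]
grip_width: 0.0002
finger_force: 0.0
```

Run:
```python
from h import *
im,d,c=save('top','t12');P=cloud(c,d)
level(P,.575,.057,.14);level(P,.5725,.121,.1);level(P,.5675,.249,.1)
for nm,s,r,z in [('post',(.545,.345),.06,(.08,.1)),('lever',(.56,.3),.1,(.045,.1))]:
    m=(np.hypot(P[...,0]-s[0],P[...,1]-s[1])<r)&(P[...,2]>z[0])&(P[...,2]<z[1])&(d>0);print(nm,rect(P,m))
cv2.imwrite('pics/crop12.png',cv2.resize(im[140:345,115:485,::-1],None,fx=2.1,fy=2.1,interpolation=cv2.INTER_CUBIC))
go()
```

```text
plane [0.0005 0.0427 0.0499] 300
plane [-0.0107 -0.0036  0.0501] 198
plane [0.0073 0.0282 0.0497] 213
post (array([511.3, 361.4]), 11.5, 11.2, 44.0, 0.089, 26)
lever (array([571.4, 249.1]), 121.1, 33.6, 2.4, 0.0509, 429)
t 37.97 p [0.5016 0.4276 0.1991] yaw 2.2 tilt [-0.0037 -0.0044] w 0.0005 F [0.6 0.2 0.1] ff 0.0 q [ 0.95  0.45  0.11 -0.   -1.24 -2.48]
```

View pics/crop12.png

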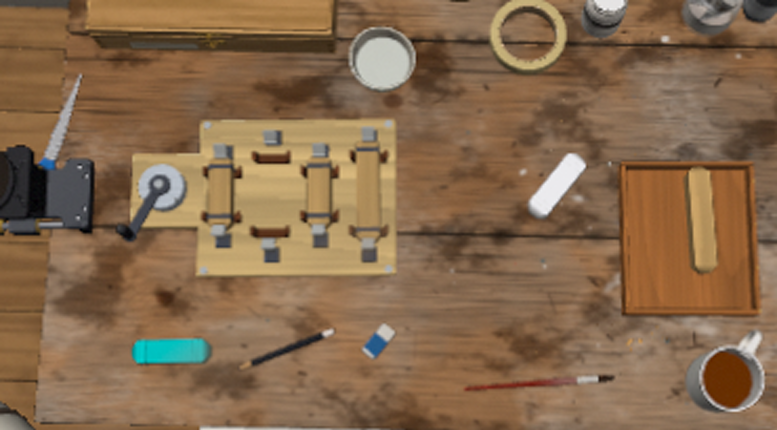

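The lever is back at rest (125,230), the three print bars are seated, the worn bar lies flat in the tray (702,220), and the bowl and mug have not moved. Handing in.

```bash
python3 -c "
from bench import manip
print(manip.hand_in())"
```

```text
the job is handed in; nothing more can be done
None
```

I refitted the jig and handed it in: the worn bar lies flat in the tray, the long bar is snapped into bay 1 and the short bars into bays 2 and 4, and the lever was swung to its stop and sprang back to rest.

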